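# Clamp a skate blade holder with a preset click wrench

## Task

Slide the white skate blade holder along the clamp's channel until its end rests against the red stop. Then tighten the clamp by pushing the torque wrench's handle clockwise (seen from above) until it clicks, stop at that click without tightening further, and let go of the handle. Leave the can, bottle, puck and tape roll where they are.

Things in the scene. Friction and masses are not known exactly. Their poses are not given: they have to be found in the camera images.
- fixture: Clamp fixture: aluminium plate (135 x 310 x 12 mm) fixed to the bench. Origin on the bench under the bolt axis; y runs along the channel towards the red stop, x away from the channel, z up. Plate: x -101 to +35 mm. The channel is a 9 mm slot at x = -60 mm between two steel rails, tops 42 mm above the bench, from y = -150 to +130 mm.
- bolt_axis (a point): Point on the clamp bolt's upright axis, at the handle's height, 85 mm above the bench; axes as the fixture's. The wrench's round steel head on this axis is 42 mm across, its top 104 mm above the bench.
- stop_face (a point): Middle of the flat face of the red stop block at the end of the channel, 65 mm above the bench; the axes are the fixture's. The block (50 mm wide, 20 mm thick) reaches 85 mm above the bench. The holder's heel end must rest against this face.
- holder_center (a point): Centre of the loose white plastic skate blade holder: 160 mm long (its y axis, along the channel), 28 mm wide, 34 mm across the two sole plates on top, about 250 g. It rests on the rails, its 6 mm steel runner hanging in the slot, and slides along with slight friction. This point is 64 mm above the bench; the holder reaches from 42 to 87 mm.
- holder_heel (a point): End of the holder on the stop's side (+y), 80 mm from its centre: the middle of the end face. It is home when this end touches the stop.
- holder_toe (a point): The other end of the holder, 80 mm from its centre: the upright flat white end face to push on, 26 mm wide, from 42 to 80 mm above the bench.
- handle_mark (a point): Yellow band on the torque wrench's black handle, where to push: on the centre line, 140 mm from the bolt axis, 85 mm above the bench. The handle is a level round bar 24 mm thick, from 92 to 193 mm from the axis, over bare bench. The wrench stays on the bolt and turns about its axis. A red pointer over the neck, fixed to the head, is in line with the handle until it clicks.
- bolt (a joint): Angle of the clamp bolt and wrench head, rad, growing clockwise from above (tightening); starts at 0 to 0.4. At 0 the handle points 0.75 rad from the fixture's +x towards +y; it swings from there towards -y. It turns stiffly, ever more so (7.5 N at the yellow band at 0, 14 N at the click) and stays where left. The wrench clicks at about 0.94; beyond 1.03 the clamp is overtightened.
- click (a joint): How far the handle has given way against the head, rad: near 0 (within 0.02) below the set torque. At 2 N m (14 N at the yellow band) it gives way clockwise to its stop at 0.10 (14 mm at the band), an orange pin in the handle pops up 7 mm, the push needed drops by some 40 % and the bolt stands still: the click. Pushing on against the stop overtightens. Springs back when let go.
- spray_can_at (a point): Foot of a bystander: a blue spray can with a red cap, 60 mm across, 170 mm tall.
- flask_at (a point): Foot of a bystander: a clear plastic bottle with a blue cap, 62 mm across, 170 mm tall.
- puck_at (a point): Underside of a bystander: a black rubber puck, 76 mm across, 25 mm tall.
- tape_at (a point): Underside of a bystander: a white roll of tape lying flat, 90 mm across, 25 mm tall.
Mind the look-alikes: they are no part of the job. What is meant by the part that bears holder_center is not purple, and is the smaller of those in its own colour.

How it is judged:
On the way, in this order (a step that is already met when the one before it is completed fails the run):
1. the holder's heel end rests against the red stop (within 4 mm) (y of holder_heel in the frame of stop_face above -0.004 m), for 0.2 s.
2. the wrench clicks: its handle gives way by more than 0.06 rad (value of joint click above 0.06 rad), for 0.03 s.
At the end, for the whole second after the job is handed in: The holder stands upright (within 0.15 rad) in the channel, its heel end against the red stop (within 4 mm along the channel, 10 mm in all); the bolt is at its set torque (bolt angle 0.85 to 1.03 rad) and still, and the handle has been let go and has sprung back (click below 0.03 rad) (y of holder_heel in the frame of stop_face above -0.004 m and distance between holder_heel and stop_face below 0.01 m and angle between holder_center's own z axis and vertical below 0.15 rad and value of joint bolt between 0.85 and 1.03 rad and value of joint click below 0.03 rad and velocity of joint bolt below 0.05 rad/s); the robot touches nothing.
It fails at once if the clamp is overtightened by pushing on past the click (bolt beyond 1.03 rad) (value of joint bolt above 1.03 rad).
It fails at once if the clamp is tightened (bolt beyond 0.6 rad) while the holder is more than 8 mm short of the stop (value of joint bolt above 0.6 rad and y of holder_heel in the frame of stop_face below -0.008 m).
It fails at once if the can, bottle, puck or tape roll is moved by more than 20 mm (distance of any of spray_can_at, flask_at, puck_at, tape_at from where it was at the start of the episode above 0.02 m).
It also fails if it takes over 56 s, if anything falls off the work surface, if the arm or the gripper's body presses on something with over 40 N, if the wrist force passes 120 N, or if a joint passes its speed limit or range.

## Robot

A 6-joint arm with a two-finger parallel gripper is mounted at the origin on the work surface. World frame = base frame: x ahead of the robot, y to its left, z up, the work surface at z = 0. Lengths are in m, angles in rad, forces in N, time in s.
With the tool pointing down it reaches from about 0.3 to 0.875 m from the base axis. Payload 6.4 kg.
Tool frame: the origin (TCP) lies midway between the tips of the shut fingers; the grasp point (between the pads) lies 19 mm behind it (ctrl.pinch_z is the distance from the TCP to the grasp point, in m); z points along the fingers, y is the line along which they close (so a half turn about z gives the same grasp; the last joint's range is limited). The gripper opens to 85 mm and grips with 20 to 120 N. Pads are 22 mm wide; open, the fingers measure 114 mm over their backs; the gripper's body (76 mm by 85 mm) begins 54 mm behind the grasp point. The pads swing forward as they close: fully open they stand 13 mm farther back than shut.
Start: joints at [-1.437, 0.181, 1.607, -0, 1.354, -0.206], TCP at [0.192, -0.542, 0.231] pointing down, gripper open.
Joint ranges: [-2.99, 2.99], [-0.89, 2.07], [0.3, 2.58], [-1.14, 4.28], [0, 2.63], [-3.12, 3.12]. Speed limits (rad/s): [2.57, 2.57, 3.01, 3.14, 3.14, 3.14].

## Interface

Orientations are given as a unit quaternion [w, x, y, z].
In Python, from bench import ctrl gives the robot as it stands.
- The arm moves only by the tool apply_moves, never from a script. Its argument "moves" is a list of rows, each an object with "jaw": the opening, from 0 (shut) to 1 (fully open); "offset": the shift along the tool's x, y, z in mm, a list of three; "rot": the turn, a rotation vector about the tool's x, y, z in degrees, a list of three. In form: [{"jaw": jaw, "offset": [dx, dy, dz], "rot": [ax, ay, az]}, ...]. A call has exactly 5 rows; each row shifts and turns the commanded pose from where the row before left it, along the tool's axes as they then stand; what a row does not reach is not made up. A row lasts 1/8 s, in which the tool goes at most 62.5 mm and 10.7 degrees, less where a joint would pass 70% of its speed; a pose out of reach is approached as far as the arm can. A call is refused whole if a number of a shift passes 62.5 or a number of a turn 10.7, either way. A call with a gripper value outside its range is refused whole. The fingers move at their own pace and stop on an object; the grip force is fixed at half the most. Time passes only in rows, so rows that do not move let the fingers close, or fill a call up. It gives the time, the measured TCP pose, the force, the opening and the grip force at its end, in the units of the state.
- ctrl.get_obs(): the state, without advancing time (a new reading comes with each control period).
- ctrl.camera(name): name is "side" or "top" or "wrist"; returns (picture, depth): 420x560x3 uint8, red, green, blue; 420x560 float32, m along the optical axis (not along the pixel's ray), 0 where there is no reading.
- ctrl.camera_params(name): a dict with "K" (3x3 intrinsics, pixels), "dist" ([k1, k2, p1, p2, k3] as OpenCV has them; the pictures are not rectified), "cam_to_world" (4x4, takes a point from camera to world coordinates); the wrist camera has in their place "mount" (4x4, takes a point from camera to tool coordinates, whose origin is the TCP and whose axes are the flange's). Camera axes: x right, y down, z forward; pixel columns grow to the right and rows downward; lengths in m; the calibration is good to about 2 mm. A picture is of the moment at which its call begins: read the wrist's pose just before it. camera_params takes no time and is no camera call.
- ctrl.hand_in(): hands the job in; it is judged then, once.
Trained networks look in the newest picture that a camera, given by its name, has taken for a name from the list of things; names that differ only in an ending like _2 or _b are one class to them, and where a whole thing is asked for, a point or a joint stands for the part that bears it (a point fixed in the world has none). Each returns a list of dicts, best first, with "score" (0 to 1); they miss things now and then, are a little off and sometimes report something else, mostly with a low value. They report only what shows in the picture. A call takes as long as a camera call. They do not tell look-alikes from the thing itself.
- ctrl.outline_of(camera, target): "region" (420x560 bool, what is visible of it) and "position" ([column, row] in pixels, amid what is visible of it).
The state is a dict: "time_s": time; "q": joint angles; "dq": joint speeds; "joint_efforts": joint torques, N m; "eef_pos": TCP position; "eef_rot": TCP orientation; "wrist_force": force on the tool from outside, world axes, zero at the start; "torque": the same for the moment, N m; "opening": opening from 0.0 (shut) to 1.0 (fully open); "grasp_force": force on a finger pad.
Only numpy, scipy, OpenCV 4.12 (cv2) and the standard library are available. Lean on these libraries where they do the work, as an engineer would, in place of code of your own. Each camera call takes 0.05 s, during which the arm holds its last target. There are 200 camera calls.

## Working session

There is one attempt and no reset: what is moved stays moved. The work goes in short steps, Python scripts to look and compute and a tool call to move; the robot and the scene stay as the last step left them, time stands still between calls to the robot, and variables do not carry over. Pictures are saved under pics/ and viewed, at most 10 in all, crops included, and the job is handed in when it is done.

Besides the shell and the picture viewer there is one more tool, called after "Emit:" in YAML: its name, and indented under it one key for each argument. apply_moves: Moves the arm, as the interface text tells. Its arguments: {"type":"object","properties":{"moves":{"type":"array"}},"required":["moves"]}

```bash
mkdir -p pics; ls; cat > h.py <<'E'
import numpy as np, cv2
from bench import ctrl
from scipy.spatial.transform import Rotation as R
def T_of(cam):
    p=ctrl.camera_params(cam)
    if 'cam_to_world' in p: return p,np.array(p['cam_to_world'])
    o=ctrl.get_obs(); q=np.array(o['eef_rot']); T=np.eye(4)
    T[:3,:3]=R.from_quat(q[[1,2,3,0]]).as_matrix(); T[:3,3]=o['eef_pos']
    return p,T@np.array(p['mount'])
def ray(p,T,uv):
    n=cv2.undistortPoints(np.array(uv,float).reshape(-1,1,2),np.array(p['K']),np.array(p['dist'])).reshape(-1,2)
    d=np.c_[n,np.ones(len(n))]@T[:3,:3].T
    return T[:3,3],d
def at_z(p,T,uv,z):
    c,d=ray(p,T,uv); return c+d*((z-c[2])/d[:,2])[:,None]
def at_depth(p,T,uv,depth):
    c,d=ray(p,T,uv); return c+d*np.array(depth).reshape(-1,1)
def proj(p,T,X):
    Ti=np.linalg.inv(T); 
    return cv2.projectPoints(np.array(X,float).reshape(-1,1,3),cv2.Rodrigues(Ti[:3,:3])[0],Ti[:3,3],np.array(p['K']),np.array(p['dist']))[0].reshape(-1,2)
E
python3 - <<'E'
from h import *
for c in ['top','side']:
    p,T=T_of(c); im,d=ctrl.camera(c)
    np.savez(f'{c}0.npz',im=im,d=d)
    cv2.imwrite(f'pics/{c}0.png',im[:,:,::-1])
    print(c,T[:3,3].round(3),T[:3,2].round(2))
    for n in ['fixture','stop_face','holder_center','handle_mark','bolt','spray_can_at','flask_at','puck_at','tape_at']:
        try: r=ctrl.outline_of(c,n)
        except Exception as e: print(n,e);continue
        for k in r[:3]:
            u,v=k['position']; g=k['region']; dd=np.median(d[g][d[g]>0]) if (d[g]>0).any() else 0
            print(n,round(k['score'],2),np.round([u,v]),g.sum(), at_depth(p,T,[[u,v]],[dd]).round(3)[0])
print(ctrl.get_obs())
E
```

```text
pics
top [0.483 0.034 0.964] [ 0.04  0.   -1.  ]
fixture 0.63 [294. 197.] 7333 [ 0.545 -0.007  0.014]
fixture 0.56 [171. 168.] 996 [0.603 0.253 0.113]
stop_face 0.6 [292. 202.] 7484 [ 0.532 -0.002  0.014]
holder_center 0.96 [211. 298.] 1096 [0.325 0.178 0.069]
holder_center 0.87 [424. 303.] 2549 [ 0.308 -0.279  0.093]
holder_center 0.74 [323. 217.] 1059 [ 0.496 -0.065  0.085]
handle_mark 0.95 [280. 145.] 958 [0.649 0.025 0.093]
handle_mark 0.35 [169. 165.] 964 [0.609 0.256 0.114]
bolt 0.92 [293. 165.] 1321 [ 0.606 -0.003  0.093]
spray_can_at 0.74 [439. 185.] 1371 [ 0.559 -0.303  0.128]
flask_at 0.8 [171. 167.] 993 [0.604 0.253 0.113]
puck_at 0.59 [420. 155.] 839 [ 0.637 -0.302  0.024]
tape_at 0.88 [208. 105.] 1116 [0.761 0.189 0.024]
tape_at 0.72 [278. 144.] 739 [0.652 0.028 0.094]
side [0.393 1.037 0.99 ] [ 0.11 -0.74 -0.67]
fixture 0.7 [265. 215.] 4397 [0.552 0.02  0.048]
stop_face 0.95 [269. 213.] 4510 [0.543 0.015 0.05 ]
holder_center 0.96 [289. 190.] 761 [ 0.5   -0.069  0.062]
holder_center 0.87 [350. 277.] 1284 [0.33  0.189 0.035]
holder_center 0.74 [346. 154.] 1337 [ 0.357 -0.
[... 371 characters left out ...]
.191 0.027]
{'time_s': 1.0, 'q': array([-1.43733010e+00,  1.80734985e-01,  1.60694953e+00,  6.16821008e-06,
        1.35376152e+00, -2.06282697e-01]), 'dq': array([-0.00061686, -0.00021986, -0.00025717, -0.00032401,  0.0008648 ,
        0.00089873]), 'joint_efforts': array([-2.21676128e-03, -4.44863570e+01, -3.51689851e+01, -2.62966878e-04,
        9.20177881e-04,  3.57480317e-06]), 'eef_pos': array([ 0.19165445, -0.54217997,  0.23134948]), 'eef_rot': array([7.33706914e-05, 9.85606108e-01, 1.69057964e-01, 3.41320261e-07]), 'wrist_force': array([ 0.21756823,  0.29730985, -0.17589354]), 'torque': array([-0.00875016, -0.01421023, -0.00928427]), 'grasp_force': 0.0, 'opening': 0.9985993660213967}
```

```bash
python3 - <<'E'
import cv2
a=cv2.imread('pics/top0.png')[70:360,130:490]
cv2.imwrite('pics/top0c.png',cv2.resize(a,None,fx=2,fy=2,interpolation=cv2.INTER_CUBIC))
a=cv2.imread('pics/side0.png')[90:330,130:430]
cv2.imwrite('pics/side0c.png',cv2.resize(a,None,fx=2.4,fy=2.4,interpolation=cv2.INTER_CUBIC))
E
```

```text
(no output)
```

View pics/top0c.png

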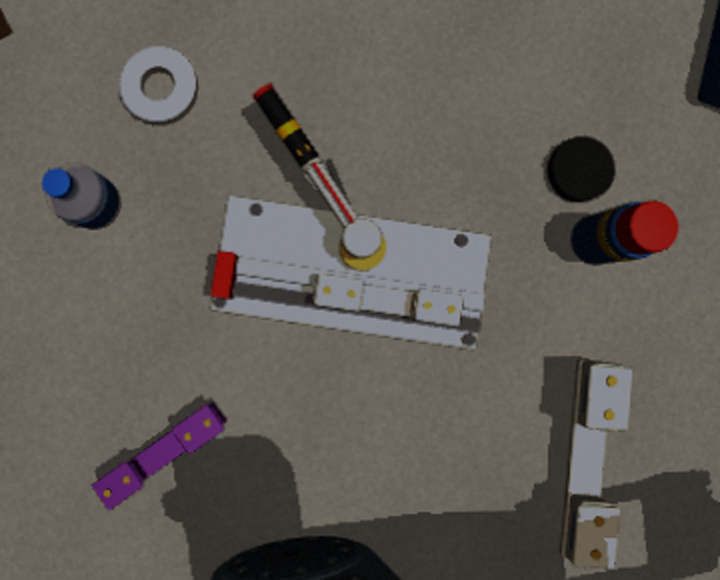

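View pics/side0c.png

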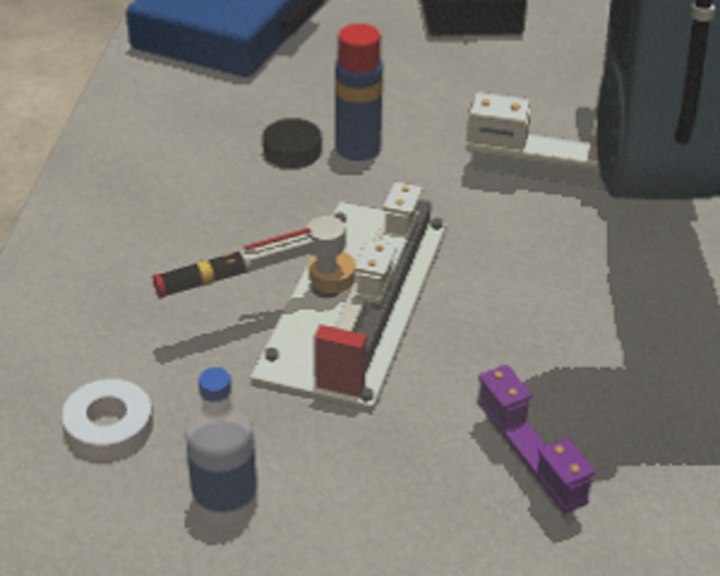

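The top crop shows the holder in the channel at about (388,298), the red stop at its left (225,275), the wrench head at (361,240) and the yellow band at (290,128). The larger white decoy and the purple one lie off the fixture. Next I measure the geometry.

```bash
python3 - <<'E'
from h import *
for c in ['top','side']:
    z=np.load(c+'0.npz'); im,d=z['im'],z['d']; p,T=T_of(c)
    hsv=cv2.cvtColor(im,cv2.COLOR_RGB2HSV)
    v,u=np.mgrid[:420,:560]
    W=at_depth(p,T,np.c_[u.ravel(),v.ravel()],d.ravel()).reshape(420,560,3)
    ok=(d>0)&(W[...,0]>.4)&(W[...,0]<.82)&(W[...,1]>-.22)&(W[...,1]<.2)
    H,S,V=[hsv[...,i].astype(int) for i in range(3)]
    def st(n,m):
        m=m&ok; 
        if m.sum()<5: print(c,n,m.sum()); return None
        X=W[m]; print(c,n,m.sum(),'mean',X.mean(0).round(4),'min',np.percentile(X,2,axis=0).round(4),'max',np.percentile(X,98,axis=0).round(4)); return X
    st('red stop',((H<8)|(H>172))&(S>150)&(W[...,0]<.58))
    st('redtop',((H<8)|(H>172))&(S>150)&(W[...,0]<.58)&(W[...,2]>.078))
    st('yellow',(H>20)&(H<34)&(S>130)&(W[...,2]>.07)&(W[...,0]>.62))
    st('headtop',(W[...,2]>.099)&(W[...,2]<.108)&(W[...,0]<.63)&(W[...,0]>.54)&(S<60))
    X=st('handle',(W[...,2]>.075)&(W[...,2]<.105)&(W[...,0]>.64)&(abs(W[...,1]-.05)<.08))
    if X is not None and c=='top':
        e=np.linalg.svd(X[:,:2]-X[:,:2].mean(0))[2][0]; print('handle dir',np.arctan2(e[1],e[0])%np.pi)
    h=(W[...,2]>.07)&(W[...,2]<.095)&(W[...,0]<.56)&(V>100)&(S<60)&(W[...,1]<.03)
    X=st('holder top',h)
    if X is not None:
        print(cv2.minAreaRect((X[:,:2]*1000).astype(np.float32)))
    X=st('plate',(W[...,2]>.005)&(W[...,2]<.018)&(S<60)&(V>90))
    if X is not None: print(cv2.minAreaRect((X[:,:2]*1000).astype(np.float32)))
E
```

```text
top red stop 246 mean [0.5215 0.1046 0.079 ] min [ 0.4965 -0.0247 -0.0018] max [0.574  0.1278 0.1003]
top redtop 222 mean [0.5217 0.1033 0.0849] min [ 0.4965 -0.0248  0.0807] max [0.575  0.1189 0.1014]
top yellow 60 mean [0.674  0.0362 0.0952] min [0.6504 0.0225 0.0891] max [0.6832 0.0468 0.1   ]
top headtop 153 mean [ 0.5577 -0.0378  0.1003] min [ 0.5402 -0.0542  0.0991] max [ 0.574  -0.0205  0.1027]
top handle 479 mean [0.6795 0.0402 0.0937] min [0.6414 0.0072 0.0847] max [0.7199 0.0684 0.0986]
handle dir 0.5754449626007432
top holder top 654 mean [ 0.4909 -0.067   0.0862] min [ 0.4656 -0.1424  0.0824] max [0.516  0.0072 0.0894]
((490.6412048339844, -68.4519271850586), (157.9952850341797, 33.175048828125), 80.61729431152344)
top plate 4538 mean [ 0.5325 -0.0345  0.0114] min [ 0.4456 -0.1845  0.0078] max [0.603  0.1076 0.015 ]
((542.89599609375, -44.836883544921875), (332.95501708984375, 434.6001892089844), 60.87993240356445)
side red stop 92 mean [0.5234 0.1083 0.0852] min [0.5019 0.0997 0.0811] max [0.5444 0.1188 0.0892]
side redtop 92 mean [0.5234 0.1083 0.0852] min [0.5019 0.0997 0.0811] max [0.5444 0.1188 0.0892]
side yellow 13 mean [0.6761 0.039  0.0976] min [0.6701 0.0345 0.0943] max [0.6814 0.0437 0.1008]
side headtop 91 mean [ 0.5608 -0.0367  0.1008] min [ 0.5435 -0.0554  0.0991] max [ 0.5772 -0.0191  0.1041]
side handle 353 mean [0.6809 0.0463 0.0916] min [0.6425 0.0141 0.0785] max [0.7202 0.0744 0.0999]
side holder top 394 mean [ 0.4965 -0.057   0.0845] min [ 0.4705 -0.141   0.0714] max [0.52   0.0132 0.0906]
((507.11187744140625, -67.63314056396484), (163.4683837890625, 59.227272033691406), 80.28800201416016)
side plate 2154 mean [0.5522 0.0031 0.0113] min [ 0.4458 -0.1847  0.0053] max [0.767  0.1731 0.0165]
((609.39697265625, -11.6357421875), (414.73748779296875, 418.75048828125), 0.6133843064308167)
```

```bash
cat >> h.py <<'E'
def state():
    o=ctrl.get_obs(); q=np.array(o['eef_rot']); M=R.from_quat(q[[1,2,3,0]]).as_matrix()
    print('t',round(o['time_s'],2),'pos',np.round(o['eef_pos'],4),'yaw',round(np.degrees(np.arctan2(M[1,0],M[0,0])),2),'tilt',round(np.degrees(np.arccos(min(1,-M[2,2]))),2),'F',np.round(o['wrist_force'],1),'j',np.round(o['q'],2))
    return np.array(o['eef_pos']),np.degrees(np.arctan2(M[1,0],M[0,0]))
def plan(wps):
    """wps: (x,y,z,yaw_deg,nrows); prints rows [dx,dy,dz | rz] in tool axes (tool down)"""
    p,y=state(); p=p.copy()
    for x,yy,z,yaw,n in wps:
        for i in range(n):
            k=n-i; t=np.array([x,yy,z]); d=(t-p)/k; a=np.radians(y)
            X=np.array([np.cos(a),np.sin(a),0]);Y=np.array([np.sin(a),-np.cos(a),0])
            o=np.round([d@X*1000,d@Y*1000,-d[2]*1000]); r=round(-(yaw-y)/k,1)
            print('[%d,%d,%d] rz %.1f  |%.0f'%(*o,r,np.linalg.norm(o)))
            p=p+(o[0]*X+o[1]*Y+np.array([0,0,-o[2]]))/1000; y-=r
        print('--')
E
python3 -c "
from h import *
plan([(.470,-.192,.225,80.6,10)])"
```

```text
t 1.0 pos [ 0.1917 -0.5422  0.2313] yaw 19.47 tilt 0.01 F [ 0.2  0.3 -0.2] j [-1.44  0.18  1.61  0.    1.35 -0.21]
[38,-24,1] rz -6.1  |45
[40,-20,1] rz -6.1  |45
[42,-15,1] rz -6.1  |45
[43,-11,0] rz -6.1  |44
[44,-6,1] rz -6.1  |44
[45,-1,0] rz -6.1  |45
[45,4,1] rz -6.1  |45
[44,8,0] rz -6.1  |45
[43,13,1] rz -6.2  |45
[41,18,0] rz -6.1  |45
--
```

Emit:
apply_moves:
  moves:
    - {"jaw":0,"offset":[38,-24,1],"rot":[0,0,-6.1]}
    - {"jaw":0,"offset":[40,-20,1],"rot":[0,0,-6.1]}
    - {"jaw":0,"offset":[42,-15,1],"rot":[0,0,-6.1]}
    - {"jaw":0,"offset":[43,-11,0],"rot":[0,0,-6.1]}
    - {"jaw":0,"offset":[44,-6,1],"rot":[0,0,-6.1]}

```text
time_s: 1.62
eef_pos: [0.3304, -0.3658, 0.2275]
eef_rot: [0.0, 0.906, 0.424, 0.0]
wrist_force: [0.2, -0.5, 0.2]
opening: -0.002
grasp_force: 0.0
```

Emit:
apply_moves:
  moves:
    - {"jaw":0,"offset":[45,-1,0],"rot":[0,0,-6.1]}
    - {"jaw":0,"offset":[45,4,1],"rot":[0,0,-6.1]}
    - {"jaw":0,"offset":[44,8,0],"rot":[0,0,-6.1]}
    - {"jaw":0,"offset":[43,13,1],"rot":[0,0,-6.2]}
    - {"jaw":0,"offset":[41,18,0],"rot":[0,0,-6.1]}

```text
time_s: 2.25
eef_pos: [0.471, -0.1904, 0.2254]
eef_rot: [0.0, 0.762, 0.648, 0.0]
wrist_force: [-0.2, -0.4, -0.6]
opening: -0.001
grasp_force: 0.0
```

```bash
python3 - <<'E'
from h import *
state()
p,T=T_of('wrist'); im,d=ctrl.camera('wrist'); np.savez('w1.npz',im=im,d=d,T=T)
r=ctrl.outline_of('wrist','holder_center')
for k in r[:3]: print(k['score'],k['position'])
v,u=np.mgrid[:420,:560]
W=at_depth(p,T,np.c_[u.ravel(),v.ravel()],d.ravel()).reshape(420,560,3)
for k in r[:3]:
    g=k['region']&(d>0)&(W[...,2]>.08); X=W[g]
    if len(X)>20: print(X.mean(0).round(4),cv2.minAreaRect((X[:,:2]*1000).astype(np.float32)))
state()
cv2.imwrite('pics/w1.png',im[:,:,::-1])
plan([(.470,-.192,.060,80.6,4)])
E
```

```text
t 2.25 pos [ 0.471  -0.1904  0.2254] yaw 80.77 tilt 0.03 F [-0.2 -0.4 -0.6] j [-0.62  0.03  1.78 -0.    1.33 -0.46]
0.96 [89.8, 312.3]
0.87 [276.9, 80.7]
[ 0.2432 -0.2839  0.0967] ((335.48663330078125, -272.65167236328125), (277.4705810546875, 101.87673950195312), 17.93743896484375)
[ 0.4814 -0.1213  0.0871] ((481.4083557128906, -121.79466247558594), (50.43672180175781, 33.58125686645508), 80.6751708984375)
t 2.35 pos [ 0.472  -0.1886  0.2254] yaw 80.93 tilt 0.08 F [ 0.8 -0.3 -0.1] j [-0.61  0.04  1.78  0.    1.33 -0.46]
t 2.35 pos [ 0.472  -0.1886  0.2254] yaw 80.93 tilt 0.08 F [ 0.8 -0.3 -0.1] j [-0.61  0.04  1.78  0.    1.33 -0.46]
[-1,0,41] rz 0.1  |41
[-1,0,41] rz 0.1  |41
[-1,-1,42] rz 0.1  |42
[-1,0,41] rz 0.0  |41
--
```

View pics/w1.png

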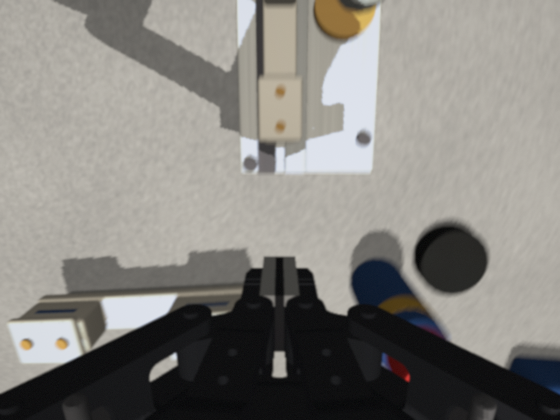

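The wrist view shows the holder's toe plate at (280,110), in line with the gripper at (278,270), and the space below the fingers is clear. I descend and push.

Emit:
apply_moves:
  moves:
    - {"jaw":0,"offset":[-1,0,41],"rot":[0,0,0.1]}
    - {"jaw":0,"offset":[-1,0,41],"rot":[0,0,0.1]}
    - {"jaw":0,"offset":[-1,-1,42],"rot":[0,0,0.1]}
    - {"jaw":0,"offset":[-1,0,41],"rot":[0,0,0]}
    - {"jaw":0,"offset":[15,0,0],"rot":[0,0,0]}

```text
time_s: 2.98
eef_pos: [0.4684, -0.1799, 0.0575]
eef_rot: [-0.003, 0.765, 0.643, -0.001]
wrist_force: [-0.5, 0.2, 0.1]
opening: 0.002
grasp_force: 0.0
```

```bash
python3 - <<'E'
from h import *
plan([(.4752,-.160,.060,80.6,3),(.488,-.083,.060,80.6,8)])
E
```

```text
t 2.98 pos [ 0.4684 -0.1799  0.0575] yaw 80.1 tilt 0.4 F [-0.5  0.2  0.1] j [-0.6   0.26  1.91 -0.    0.98 -0.43]
[7,1,-1] rz -0.2  |7
[7,1,-1] rz -0.1  |7
[7,1,-1] rz -0.2  |7
--
[10,0,0] rz 0.0  |10
[10,0,0] rz 0.0  |10
[10,0,0] rz 0.0  |10
[10,0,0] rz 0.0  |10
[9,0,0] rz 0.0  |9
[10,0,0] rz 0.0  |10
[9,0,0] rz 0.0  |9
[10,0,0] rz 0.0  |10
--
```

Emit:
apply_moves:
  moves:
    - {"jaw":0,"offset":[7,1,-1],"rot":[0,0,-0.2]}
    - {"jaw":0,"offset":[7,1,-1],"rot":[0,0,-0.1]}
    - {"jaw":0,"offset":[7,1,0],"rot":[0,0,-0.1]}
    - {"jaw":0,"offset":[8,0,0],"rot":[0,0,0]}
    - {"jaw":0,"offset":[9,0,0],"rot":[0,0,0]}

```text
time_s: 3.6
eef_pos: [0.4813, -0.1443, 0.0634]
eef_rot: [0.002, 0.762, 0.647, 0.0]
wrist_force: [-0.6, -3.7, 3.0]
opening: 0.001
grasp_force: 2.2
```

Emit:
apply_moves:
  moves:
    - {"jaw":0,"offset":[10,0,0],"rot":[0,0,0]}
    - {"jaw":0,"offset":[10,0,0],"rot":[0,0,0]}
    - {"jaw":0,"offset":[10,0,0],"rot":[0,0,0]}
    - {"jaw":0,"offset":[8,0,0],"rot":[0,0,0]}
    - {"jaw":0,"offset":[4,0,0],"rot":[0,0,0]}

```text
time_s: 4.22
eef_pos: [0.487, -0.1016, 0.0622]
eef_rot: [-0.0, 0.762, 0.647, -0.0]
wrist_force: [-1.3, -4.3, 2.8]
opening: -0.004
grasp_force: 2.0
```

```bash
python3 - <<'E'
from h import *
state()
p,T=T_of('top'); im,d=ctrl.camera('top')
cv2.imwrite('pics/top1.png',cv2.resize(im[140:290,220:370,::-1],None,fx=4,fy=4,interpolation=cv2.INTER_CUBIC))
ps,Ts=T_of('side'); ims,_=ctrl.camera('side')
cv2.imwrite('pics/side1.png',cv2.resize(ims[140:290,180:330,::-1],None,fx=4,fy=4,interpolation=cv2.INTER_CUBIC))
E
```

```text
t 4.22 pos [ 0.487  -0.1016  0.0622] yaw 80.7 tilt 0.02 F [-1.3 -4.3  2.8] j [-0.44  0.24  1.92 -0.    0.98 -0.28]
```

View pics/side1.png

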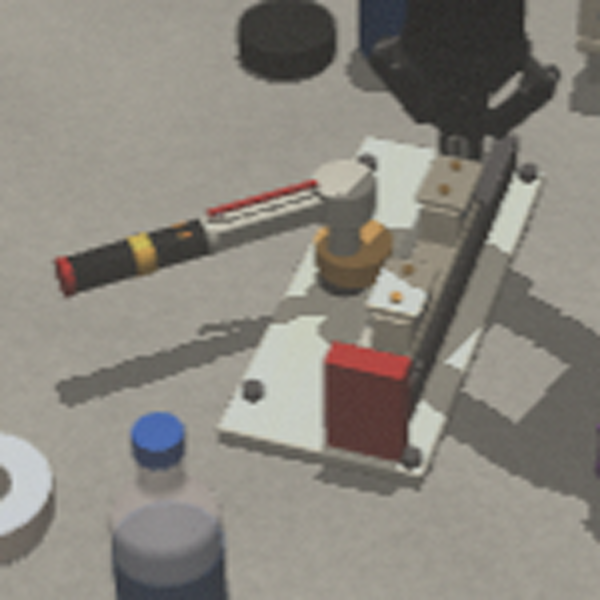

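The side view shows the holder sliding along the channel, its heel plate at (395,300) still about 30 mm short of the red stop at (368,400).

Emit:
apply_moves:
  moves:
    - {"jaw":0,"offset":[8,0,0],"rot":[0,0,0]}
    - {"jaw":0,"offset":[7,0,0],"rot":[0,0,0]}
    - {"jaw":0,"offset":[5,0,0],"rot":[0,0,0]}
    - {"jaw":0,"offset":[3,0,0],"rot":[0,0,0]}
    - {"jaw":0,"offset":[2,0,0],"rot":[0,0,0]}

```text
time_s: 4.95
eef_pos: [0.491, -0.0772, 0.0621]
eef_rot: [-0.0, 0.762, 0.647, -0.0]
wrist_force: [-1.0, -1.9, -1.4]
opening: 0.003
grasp_force: 0.7
```

Emit:
apply_moves:
  moves:
    - {"jaw":0,"offset":[1,0,0],"rot":[0,0,0]}
    - {"jaw":0,"offset":[1,0,0],"rot":[0,0,0]}
    - {"jaw":0,"offset":[1,0,0],"rot":[0,0,0]}
    - {"jaw":0,"offset":[1,0,0],"rot":[0,0,0]}
    - {"jaw":0,"offset":[1,0,0],"rot":[0,0,0]}

```text
time_s: 5.58
eef_pos: [0.4919, -0.0726, 0.0623]
eef_rot: [-0.0, 0.762, 0.647, 0.0]
wrist_force: [-0.1, -1.9, -1.3]
opening: -0.003
grasp_force: 0.6
```

Emit:
apply_moves:
  moves:
    - {"jaw":0,"offset":[1,0,0],"rot":[0,0,0]}
    - {"jaw":0,"offset":[1,0,0],"rot":[0,0,0]}
    - {"jaw":0,"offset":[1,0,0],"rot":[0,0,0]}
    - {"jaw":0,"offset":[1,0,0],"rot":[0,0,0]}
    - {"jaw":0,"offset":[1,0,0],"rot":[0,0,0]}

```text
time_s: 6.2
eef_pos: [0.4929, -0.0699, 0.0626]
eef_rot: [0.002, 0.762, 0.648, -0.001]
wrist_force: [-3.3, -15.6, 0.1]
opening: -0.005
grasp_force: 7.3
```

```bash
python3 - <<'E'
from h import *
im,d=ctrl.camera('side'); im2,d2=ctrl.camera('top')
a=cv2.resize(im[150:270,200:320,::-1],(400,400),interpolation=cv2.INTER_CUBIC)
b=cv2.resize(im2[150:250,230:330,::-1],(400,400),interpolation=cv2.INTER_CUBIC)
cv2.imwrite('pics/s2.png',np.hstack([a,b]))
state()
plan([(.4915,-.082,.0625,80.7,2)])
E
```

```text
t 6.3 pos [ 0.493  -0.07    0.0626] yaw 80.7 tilt 0.23 F [ -1.8 -11.2  -1.5] j [-0.38  0.24  1.92 -0.    0.98 -0.21]
t 6.3 pos [ 0.493  -0.07    0.0626] yaw 80.7 tilt 0.23 F [ -1.8 -11.2  -1.5] j [-0.38  0.24  1.92 -0.    0.98 -0.21]
[-6,0,0] rz 0.0  |6
[-6,1,0] rz 0.0  |6
--
```

View pics/s2.png

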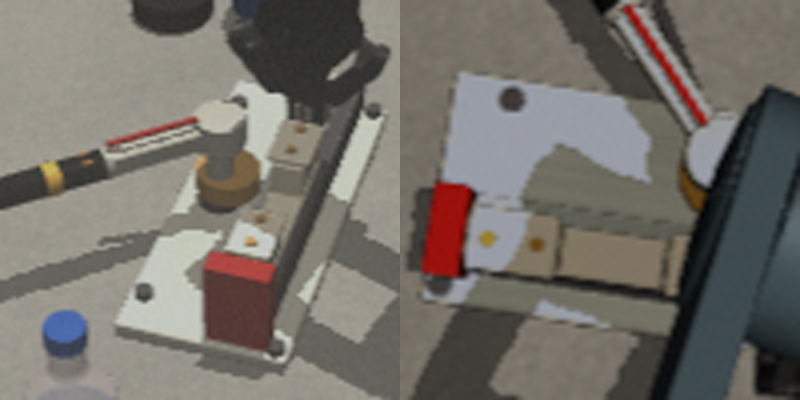

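Both views show the heel plate flush with the red stop (right half, (470,235)), and the force rose to 15 N there, so the holder is home. I back off, lift, and go to the counter-clockwise side of the handle.

Emit:
apply_moves:
  moves:
    - {"jaw":0,"offset":[-6,0,0],"rot":[0,0,0]}
    - {"jaw":0,"offset":[-9,0,0],"rot":[0,0,0]}
    - {"jaw":0,"offset":[0,0,-45],"rot":[0,0,0]}
    - {"jaw":0,"offset":[0,0,-50],"rot":[0,0,0]}
    - {"jaw":0,"offset":[0,0,-10],"rot":[0,0,0]}

```text
time_s: 6.92
eef_pos: [0.4926, -0.0835, 0.1711]
eef_rot: [0.003, 0.762, 0.647, 0.002]
wrist_force: [0.8, 0.5, -0.7]
opening: -0.002
grasp_force: 0.0
```

```bash
python3 - <<'E'
from h import *
plan([(.656,.0705,.165,123,5),(.656,.0705,.066,123,3)])
E
```

```text
t 6.92 pos [ 0.4926 -0.0835  0.1711] yaw 80.67 tilt 0.39 F [ 0.8  0.5 -0.7] j [-0.41  0.07  1.86  0.    1.21 -0.24]
[36,27,1] rz -8.5  |45
[31,32,1] rz -8.5  |45
[26,37,1] rz -8.4  |45
[21,40,2] rz -8.5  |45
[14,42,1] rz -8.4  |44
--
[0,0,33] rz -0.0  |33
[0,0,33] rz -0.0  |33
[0,0,33] rz -0.0  |33
--
```

Emit:
apply_moves:
  moves:
    - {"jaw":0,"offset":[36,27,1],"rot":[0,0,-8.5]}
    - {"jaw":0,"offset":[31,32,1],"rot":[0,0,-8.5]}
    - {"jaw":0,"offset":[26,37,1],"rot":[0,0,-8.4]}
    - {"jaw":0,"offset":[21,40,2],"rot":[0,0,-8.5]}
    - {"jaw":0,"offset":[14,42,1],"rot":[0,0,-8.4]}

```text
time_s: 7.55
eef_pos: [0.6538, 0.0725, 0.1599]
eef_rot: [-0.001, 0.475, 0.88, -0.0]
wrist_force: [0.8, 0.2, -0.1]
opening: 0.001
grasp_force: 0.0
```

```bash
python3 - <<'E'
from h import *
state()
p,T=T_of('wrist'); im,d=ctrl.camera('wrist'); cv2.imwrite('pics/w2.png',im[:,:,::-1])
v,u=np.mgrid[:420,:560]
W=at_depth(p,T,np.c_[u.ravel(),v.ravel()],d.ravel()).reshape(420,560,3)
for n in ['handle_mark','bolt']:
    for k in ctrl.outline_of('wrist',n)[:2]:
        g=k['region']&(d>0)&(W[...,2]>.08)
        if g.sum()>20:
            X=W[g]; e=np.linalg.svd(X[:,:2]-X[:,:2].mean(0),full_matrices=False)[2][0]
            print(n,round(k['score'],2),k['position'],X.mean(0).round(4),np.arctan2(e[1],e[0]),np.percentile(X[:,2],[50,95]))
plan([(.656,.0705,.066,123,3)])
E
```

```text
t 7.55 pos [0.6538 0.0725 0.1599] yaw 123.26 tilt 0.11 F [ 0.8  0.2 -0.1] j [-0.07  0.43  1.44  0.    1.27 -0.65]
handle_mark 0.74 [208.2, 279.4] [0.6401 0.0204 0.093 ] 0.5647821732813578 [0.09392044 0.09743724]
handle_mark 0.39 [67.2, 148.9] [0.5108 0.0456 0.0869] -1.66982258920636 [0.08711513 0.08888407]
bolt 0.88 [120.4, 281.2] [ 0.6075 -0.0015  0.0955] 0.5718353047872937 [0.0957715  0.10397558]
bolt 0.38 [138.5, 212.5] [0.5876 0.0248 0.093 ] -0.550926230652407 [0.09397815 0.10361449]
t 7.7 pos [0.6535 0.0728 0.1595] yaw 123.1 tilt 0.12 F [ 0.2 -0.3 -0.1] j [-0.07  0.43  1.44  0.    1.27 -0.65]
[-1,0,31] rz 0.0  |31
[-1,0,31] rz 0.1  |31
[-1,1,31] rz 0.0  |31
--
```

View pics/w2.png

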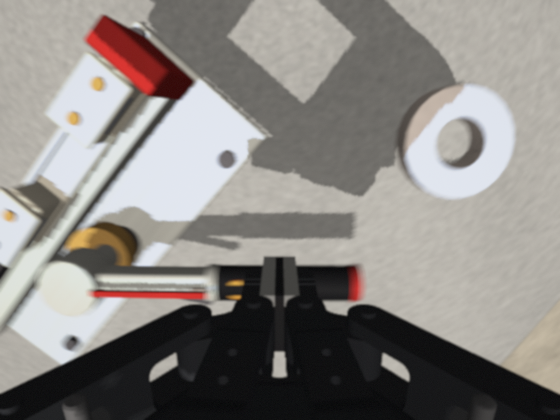

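The wrist view shows the handle level across the picture at row 283, with the orange pin at (235,290). The fingers sit on its counter-clockwise side at the band's radius, and the bench beneath is free.

Emit:
apply_moves:
  moves:
    - {"jaw":0,"offset":[0,0,31],"rot":[0,0,0]}
    - {"jaw":0,"offset":[0,0,31],"rot":[0,0,0]}
    - {"jaw":0,"offset":[0,0,31],"rot":[0,0,0]}
    - {"jaw":0,"offset":[-4,0,0],"rot":[0,0,0]}
    - {"jaw":0,"offset":[-4,0,0],"rot":[0,0,0]}

```text
time_s: 8.32
eef_pos: [0.6583, 0.0637, 0.0693]
eef_rot: [0.0, 0.478, 0.878, 0.0]
wrist_force: [0.4, -0.7, 0.3]
opening: 0.002
grasp_force: 0.0
```

```bash
cat >> h.py <<'E'
B=np.array([.5595,-.0375])
def arc(phis,off=.023,r=.140,z=.067):
    "handle world angle phi -> TCP waypoint with finger on ccw side"
    return [(B[0]+r*np.cos(f)-off*np.sin(f),B[1]+r*np.sin(f)+off*np.cos(f),z,np.degrees(f)+90,1) for f in phis]
def phi_now():
    "handle angle if finger (off 23mm) touches"
    x=ctrl.get_obs()['eef_pos'][:2]-B; rr=np.hypot(*x); f=np.arctan2(x[1],x[0])-np.arcsin(.023/rr)
    print('phi if touching %.3f  turned %.3f  r %.3f'%(f,.575-f,np.sqrt(rr**2-.023**2))); return f
E
python3 - <<'E'
from h import *
f=phi_now()
plan(arc([f-.04*i for i in range(1,11)]))
E
```

```text
phi if touching 0.634  turned -0.059  r 0.140
t 8.32 pos [0.6583 0.0637 0.0693] yaw 122.91 tilt 0.05 F [ 0.4 -0.7  0.3] j [-0.08  0.54  1.48 -0.    1.12 -0.66]
[-6,2,2] rz -1.1  |7
--
[-5,0,0] rz 2.2  |5
--
[-6,1,0] rz 2.3  |6
--
[-5,1,0] rz 2.3  |5
--
[-6,1,0] rz 2.3  |6
--
[-6,1,0] rz 2.3  |6
--
[-5,0,0] rz 2.3  |5
--
[-6,1,0] rz 2.3  |6
--
[-5,1,0] rz 2.3  |5
--
[-6,1,0] rz 2.3  |6
--
```

Emit:
apply_moves:
  moves:
    - {"jaw":0,"offset":[-4,0,1],"rot":[0,0,0]}
    - {"jaw":0,"offset":[-4,0,1],"rot":[0,0,0]}
    - {"jaw":0,"offset":[-5,0,0],"rot":[0,0,2]}
    - {"jaw":0,"offset":[-6,1,0],"rot":[0,0,2.3]}
    - {"jaw":0,"offset":[-6,1,0],"rot":[0,0,2.3]}

```text
time_s: 8.95
eef_pos: [0.6723, 0.0462, 0.0672]
eef_rot: [-0.001, 0.528, 0.849, 0.001]
wrist_force: [-4.9, 6.7, 6.2]
opening: 0.002
grasp_force: 4.1
```

```bash
python3 - <<'E'
from h import *
f=phi_now()
plan(arc([f-.04*i for i in range(1,11)]))
E
```

```text
phi if touching 0.474  turned 0.101  r 0.139
t 8.95 pos [0.6723 0.0462 0.0672] yaw 116.28 tilt 0.16 F [-4.9  6.7  6.2] j [-0.11  0.57  1.45  0.    1.13 -0.57]
[-6,2,0] rz 1.4  |6
--
[-5,1,0] rz 2.3  |5
--
[-6,1,0] rz 2.3  |6
--
[-5,1,0] rz 2.3  |5
--
[-6,1,0] rz 2.3  |6
--
[-6,0,0] rz 2.3  |6
--
[-5,1,0] rz 2.3  |5
--
[-6,1,0] rz 2.3  |6
--
[-6,1,0] rz 2.3  |6
--
[-5,1,0] rz 2.2  |5
--
```

Emit:
apply_moves:
  moves:
    - {"jaw":0,"offset":[-6,2,0],"rot":[0,0,1.4]}
    - {"jaw":0,"offset":[-5,1,0],"rot":[0,0,2.3]}
    - {"jaw":0,"offset":[-6,1,0],"rot":[0,0,2.3]}
    - {"jaw":0,"offset":[-5,1,0],"rot":[0,0,2.3]}
    - {"jaw":0,"offset":[-6,1,0],"rot":[0,0,2.3]}

```text
time_s: 9.57
eef_pos: [0.6871, 0.023, 0.0665]
eef_rot: [-0.002, 0.604, 0.797, -0.0]
wrist_force: [-7.2, 6.8, 6.1]
opening: 0.005
grasp_force: 4.6
```

Emit:
apply_moves:
  moves:
    - {"jaw":0,"offset":[-6,0,0],"rot":[0,0,2.3]}
    - {"jaw":0,"offset":[-5,1,0],"rot":[0,0,2.3]}
    - {"jaw":0,"offset":[-6,1,0],"rot":[0,0,2.3]}
    - {"jaw":0,"offset":[-6,1,0],"rot":[0,0,2.3]}
    - {"jaw":0,"offset":[-5,1,0],"rot":[0,0,2.2]}

```text
time_s: 10.2
eef_pos: [0.6967, -0.0031, 0.0665]
eef_rot: [-0.003, 0.68, 0.733, 0.0]
wrist_force: [-6.8, 9.7, 4.2]
opening: -0.0
grasp_force: 5.2
```

```bash
python3 - <<'E'
from h import *
f=phi_now()
plan(arc([f-.03*i for i in range(1,11)]))
im,d=ctrl.camera('top'); p,T=T_of('top')
cv2.imwrite('pics/t3.png',cv2.resize(im[100:220,230:350,::-1],(600,600),interpolation=cv2.INTER_CUBIC))
v,u=np.mgrid[:420,:560]
W=at_depth(p,T,np.c_[u.ravel(),v.ravel()],d.ravel()).reshape(420,560,3)
hsv=cv2.cvtColor(im,cv2.COLOR_RGB2HSV)
red=((hsv[...,0]<8)|(hsv[...,0]>172))&(hsv[...,1]>120)&(d>0)&(W[...,0]>.55)&(W[...,2]>.07)&(abs(W[...,1])<.2)
X=W[red][:,:2]-B; rr=np.hypot(X[:,0],X[:,1]); a=np.arctan2(X[:,1],X[:,0])
for lo,hi in [(.02,.1),(.15,.22)]:
    m=(rr>lo)&(rr<hi); print(m.sum(), np.median(a[m]) if m.any() else None)
E
```

```text
phi if touching 0.083  turned 0.492  r 0.140
t 10.2 pos [ 0.6967 -0.0031  0.0665] yaw 94.3 tilt 0.31 F [-6.8  9.7  4.2] j [-0.18  0.61  1.37  0.    1.16 -0.25]
[-4,1,-1] rz 1.3  |4
--
[-4,1,0] rz 1.7  |4
--
[-5,0,0] rz 1.7  |5
--
[-4,1,0] rz 1.7  |4
--
[-4,1,0] rz 1.8  |4
--
[-4,0,0] rz 1.7  |4
--
[-4,1,0] rz 1.7  |4
--
[-5,0,0] rz 1.7  |5
--
[-4,1,0] rz 1.7  |4
--
[-4,1,0] rz 1.7  |4
--
0 None
0 None
```

View pics/t3.png

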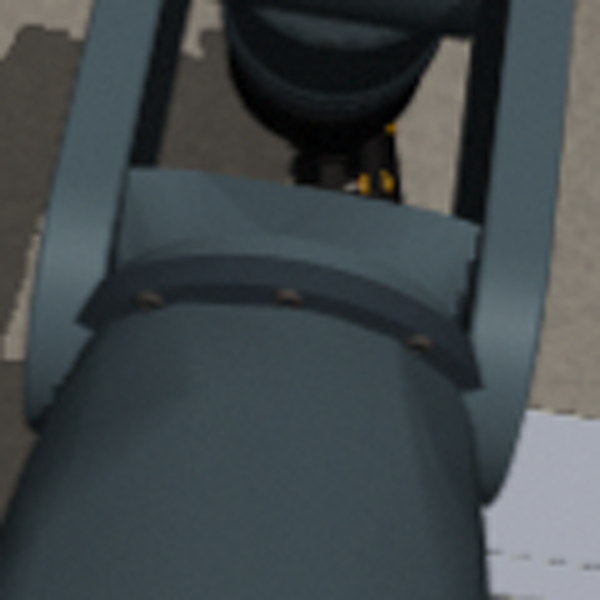

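The arm hides the wrench from the top camera, showing only the band at (385,180). I go on by force and check with the wrist camera.

Emit:
apply_moves:
  moves:
    - {"jaw":0,"offset":[-5,1,0],"rot":[0,0,1.3]}
    - {"jaw":0,"offset":[-4,1,0],"rot":[0,0,1.7]}
    - {"jaw":0,"offset":[-5,0,0],"rot":[0,0,1.7]}
    - {"jaw":0,"offset":[-4,1,0],"rot":[0,0,1.7]}
    - {"jaw":0,"offset":[-4,1,0],"rot":[0,0,1.8]}

```text
time_s: 10.88
eef_pos: [0.701, -0.0242, 0.0662]
eef_rot: [-0.003, 0.731, 0.683, 0.0]
wrist_force: [-6.4, 11.7, 3.8]
opening: -0.0
grasp_force: 5.7
```

Emit:
apply_moves:
  moves:
    - {"jaw":0,"offset":[-4,0,0],"rot":[0,0,1.7]}
    - {"jaw":0,"offset":[-4,1,0],"rot":[0,0,1.7]}
    - {"jaw":0,"offset":[-5,0,0],"rot":[0,0,1.7]}
    - {"jaw":0,"offset":[-4,1,0],"rot":[0,0,1.7]}
    - {"jaw":0,"offset":[-3,0,0],"rot":[0,0,1.5]}

```text
time_s: 11.5
eef_pos: [0.7017, -0.0439, 0.0663]
eef_rot: [-0.003, 0.778, 0.628, 0.001]
wrist_force: [-0.6, 13.5, 1.4]
opening: 0.004
grasp_force: 6.2
```

```bash
cat >> h.py <<'E'
def angs(name=None):
    "red pointer direction and handle direction from the wrist camera, at known heights"
    p,T=T_of('wrist'); im,d=ctrl.camera('wrist')
    if name: cv2.imwrite(name,im[:,:,::-1])
    v,u=np.mgrid[:420,:560]; uv=np.c_[u.ravel(),v.ravel()]
    hsv=cv2.cvtColor(im,cv2.COLOR_RGB2HSV); H,S,V=[hsv[...,i].astype(int) for i in range(3)]
    W=at_depth(p,T,uv,d.ravel()).reshape(420,560,3)
    Z=at_z(p,T,uv,.100).reshape(420,560,3)
    rr=np.hypot(W[...,0]-B[0],W[...,1]-B[1])
    m=((H<8)|(H>172))&(S>120)&(V>50)&(d>0)&(rr>.02)&(rr<.1)&(W[...,2]>.085)&(W[...,0]>.56)
    def fit(X):
        e=np.linalg.svd(X-X.mean(0),full_matrices=False)[2][0]; e=e*np.sign(e[0]); return np.arctan2(e[1],e[0])
    if m.sum()>20:
        X=Z[m][:,:2]; n=X.mean(0)-B
        print('pointer px',m.sum(),'dir %.3f'%fit(X),'bearing %.3f'%np.arctan2(n[1],n[0]))
    m2=(d>0)&(W[...,2]>.078)&(rr>.03)&(rr<.09)&(W[...,2]<.106)&(S<60)&(V>60)&(W[...,0]>.57)
    if m2.sum()>20: print('neck',m2.sum(),'dir %.3f'%fit(W[m2][:,:2]))
E
python3 - <<'E'
from h import *
f=phi_now(); angs('pics/w3.png')
plan(arc([f-.015*i for i in range(1,11)]))
E
```

```text
phi if touching -0.208  turned 0.783  r 0.141
pointer px 507 dir -0.102 bearing -0.336
neck 4382 dir -0.096
t 11.55 pos [ 0.7017 -0.0444  0.0663] yaw 77.75 tilt 0.3 F [-1.1 12.8  2.5] j [-0.23  0.62  1.36  0.01  1.16 -0.02]
[-2,0,-1] rz 0.5  |2
--
[-2,0,0] rz 0.9  |2
--
[-2,0,0] rz 0.8  |2
--
[-2,1,0] rz 0.9  |2
--
[-2,0,0] rz 0.8  |2
--
[-2,0,0] rz 0.9  |2
--
[-2,1,0] rz 0.9  |2
--
[-2,0,0] rz 0.8  |2
--
[-2,0,0] rz 0.9  |2
--
[-3,1,0] rz 0.8  |3
--
```

View pics/w3.png

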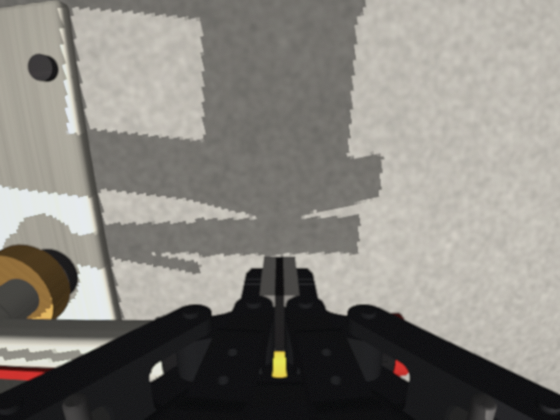

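The wrist view shows the neck edge level at row 321 and the finger on the yellow band at (280,365), so the handle is at about -0.21 rad in world, with the bolt near 0.8. I now go slowly.

Emit:
apply_moves:
  moves:
    - {"jaw":0,"offset":[-2,0,0],"rot":[0,0,0.8]}
    - {"jaw":0,"offset":[-2,0,0],"rot":[0,0,0.8]}
    - {"jaw":0,"offset":[-2,0,0],"rot":[0,0,0.8]}
    - {"jaw":0,"offset":[-2,1,0],"rot":[0,0,0.8]}
    - {"jaw":0,"offset":[-2,0,0],"rot":[0,0,0.8]}

```text
time_s: 12.18
eef_pos: [0.701, -0.0537, 0.0664]
eef_rot: [-0.002, 0.799, 0.601, 0.002]
wrist_force: [2.5, 13.1, 0.2]
opening: -0.001
grasp_force: 6.5
```

Emit:
apply_moves:
  moves:
    - {"jaw":0,"offset":[-1,0,0],"rot":[0,0,0.4]}
    - {"jaw":0,"offset":[-1,0,0],"rot":[0,0,0.4]}
    - {"jaw":0,"offset":[-1,0,0],"rot":[0,0,0.4]}
    - {"jaw":0,"offset":[-1,0,0],"rot":[0,0,0.4]}
    - {"jaw":0,"offset":[-1,0,0],"rot":[0,0,0.4]}

```text
time_s: 12.8
eef_pos: [0.7004, -0.0586, 0.0664]
eef_rot: [-0.001, 0.81, 0.587, 0.002]
wrist_force: [5.3, 12.1, -2.1]
opening: -0.0
grasp_force: 6.7
```

```bash
python3 - <<'E'
from h import *
phi_now();state()
E
```

```text
phi if touching -0.311  turned 0.886  r 0.141
t 12.8 pos [ 0.7004 -0.0586  0.0664] yaw 71.88 tilt 0.32 F [ 5.3 12.1 -2.1] j [-0.25  0.62  1.36  0.01  1.16  0.06]
```

Emit:
apply_moves:
  moves:
    - {"jaw":0,"offset":[-1,0,0],"rot":[0,0,0.4]}
    - {"jaw":0,"offset":[-1,0,0],"rot":[0,0,0.4]}
    - {"jaw":0,"offset":[-1,0,0],"rot":[0,0,0.4]}
    - {"jaw":0,"offset":[-1,0,0],"rot":[0,0,0.4]}
    - {"jaw":0,"offset":[-1,0,0],"rot":[0,0,0.4]}

```text
time_s: 13.42
eef_pos: [0.6996, -0.0636, 0.0665]
eef_rot: [-0.001, 0.82, 0.573, 0.003]
wrist_force: [8.0, 12.5, -3.6]
opening: -0.004
grasp_force: 6.9
```

Emit:
apply_moves:
  moves:
    - {"jaw":0,"offset":[-1,0,0],"rot":[0,0,0.4]}
    - {"jaw":0,"offset":[-1,0,0],"rot":[0,0,0.4]}
    - {"jaw":0,"offset":[-1,0,0],"rot":[0,0,0.4]}
    - {"jaw":0,"offset":[-1,0,0],"rot":[0,0,0.4]}
    - {"jaw":0,"offset":[-1,0,0],"rot":[0,0,0.4]}

```text
time_s: 14.05
eef_pos: [0.6986, -0.0685, 0.0666]
eef_rot: [-0.0, 0.83, 0.558, 0.004]
wrist_force: [11.0, 10.3, -5.4]
opening: 0.004
grasp_force: 7.2
```

```bash
python3 - <<'E'
from h import *
phi_now();state()
E
```

```text
phi if touching -0.382  turned 0.957  r 0.141
t 14.05 pos [ 0.6986 -0.0685  0.0666] yaw 67.87 tilt 0.41 F [11.  10.3 -5.4] j [-0.27  0.62  1.37  0.01  1.15  0.11]
```

Emit:
apply_moves:
  moves:
    - {"jaw":0,"offset":[-1,0,0],"rot":[0,0,0.4]}
    - {"jaw":0,"offset":[-1,0,0],"rot":[0,0,0.4]}
    - {"jaw":0,"offset":[-1,0,0],"rot":[0,0,0.4]}
    - {"jaw":0,"offset":[0,0,0],"rot":[0,0,0]}
    - {"jaw":0,"offset":[0,0,0],"rot":[0,0,0]}

```text
time_s: 14.68
eef_pos: [0.6977, -0.0718, 0.0666]
eef_rot: [0.0, 0.835, 0.55, 0.004]
wrist_force: [12.3, 10.7, -6.2]
opening: 0.004
grasp_force: 6.8
```

```bash
python3 - <<'E'
from h import *
phi_now();state()
im,d=ctrl.camera('side')
cv2.imwrite('pics/s4.png',cv2.resize(im[120:240,170:330,::-1],(800,600),interpolation=cv2.INTER_CUBIC))
E
```

```text
phi if touching -0.406  turned 0.981  r 0.141
t 14.68 pos [ 0.6977 -0.0718  0.0666] yaw 66.67 tilt 0.43 F [12.3 10.7 -6.2] j [-0.27  0.62  1.37  0.01  1.15  0.13]
```

View pics/s4.png

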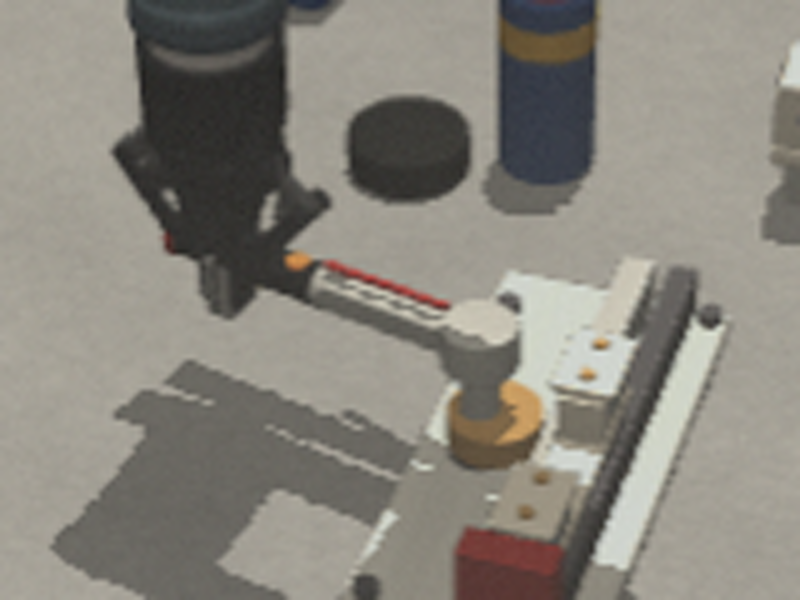

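The side view shows the red pointer (330,265)-(450,303) still parallel to the neck, with the pin at (298,262). The contact torque is about 2.0 N m, so the click is imminent. I keep to small steps.

Emit:
apply_moves:
  moves:
    - {"jaw":0,"offset":[-1,0,0],"rot":[0,0,0.4]}
    - {"jaw":0,"offset":[-1,0,0],"rot":[0,0,0.4]}
    - {"jaw":0,"offset":[-1,0,0],"rot":[0,0,0.4]}
    - {"jaw":0,"offset":[0,0,0],"rot":[0,0,0]}
    - {"jaw":0,"offset":[0,0,0],"rot":[0,0,0]}

```text
time_s: 15.35
eef_pos: [0.6967, -0.0752, 0.0668]
eef_rot: [0.001, 0.841, 0.541, 0.004]
wrist_force: [12.4, 8.0, -5.9]
opening: -0.001
grasp_force: 6.1
```

Emit:
apply_moves:
  moves:
    - {"jaw":0,"offset":[-1,0,0],"rot":[0,0,0.4]}
    - {"jaw":0,"offset":[-1,0,0],"rot":[0,0,0.4]}
    - {"jaw":0,"offset":[0,0,0],"rot":[0,0,0]}
    - {"jaw":0,"offset":[0,0,0],"rot":[0,0,0]}
    - {"jaw":0,"offset":[0,0,0],"rot":[0,0,0]}

```text
time_s: 15.98
eef_pos: [0.6957, -0.0773, 0.0669]
eef_rot: [0.001, 0.845, 0.535, 0.003]
wrist_force: [11.6, 6.2, -6.1]
opening: -0.0
grasp_force: 5.5
```

```bash
python3 - <<'E'
from h import *
phi_now();state()
p,T=T_of('side'); im,d=ctrl.camera('side')
v,u=np.mgrid[:420,:560]; uv=np.c_[u.ravel(),v.ravel()]
hsv=cv2.cvtColor(im,cv2.COLOR_RGB2HSV); H,S,V=[hsv[...,i].astype(int) for i in range(3)]
def fit(m,z):
    X=at_z(p,T,uv[m.ravel()],z)[:,:2]; e=np.linalg.svd(X-X.mean(0),full_matrices=False)[2][0]; e*=np.sign(e[0]); n=X.mean(0)-B
    print(m.sum(),'dir %.3f bearing %.3f r %.3f'%(np.arctan2(e[1],e[0]),np.arctan2(n[1],n[0]),np.hypot(*n)))
W=at_depth(p,T,uv,d.ravel()).reshape(420,560,3); rr=np.hypot(W[...,0]-B[0],W[...,1]-B[1])
g=(d>0)&(W[...,2]>.07)&(W[...,0]>.57)
red=g&((H<8)|(H>172))&(S>120)&(rr>.02)&(rr<.1); fit(red,.1)
pin=g&(H>8)&(H<24)&(S>140)&(rr>.09)&(rr<.135); fit(pin,.099)
z=W[pin]; print('pin z',z[:,2].round(4) if pin.sum() else None)
neck=g&(S<60)&(V>80)&(rr>.035)&(rr<.09)&(W[...,2]<.1); fit(neck,.09)
# reference: start picture
r=np.load('side0.npz'); im,d=r['im'],r['d']; hsv=cv2.cvtColor(im,cv2.COLOR_RGB2HSV); H,S,V=[hsv[...,i].astype(int) for i in range(3)]
W=at_depth(p,T,uv,d.ravel()).reshape(420,560,3); rr=np.hypot(W[...,0]-B[0],W[...,1]-B[1]); g=(d>0)&(W[...,2]>.07)&(W[...,0]>.57)
print('start'); fit(g&((H<8)|(H>172))&(S>120)&(rr>.02)&(rr<.1),.1); pin=g&(H>8)&(H<24)&(S>140)&(rr>.09)&(rr<.135); print(pin.sum(),W[pin][:,2].round(4))
fit(g&(S<60)&(V>80)&(rr>.035)&(rr<.09)&(W[...,2]<.1),.09)
E
```

```text
phi if touching -0.447  turned 1.022  r 0.140
t 15.97 pos [ 0.6957 -0.0773  0.0669] yaw 64.65 tilt 0.41 F [11.6  6.2 -6.1] j [-0.28  0.61  1.37  0.    1.15  0.16]
28 dir -0.371 bearing -0.457 r 0.062
11 dir -1.037 bearing -0.440 r 0.113
pin z [0.099  0.099  0.1014 0.0983 0.101  0.1004 0.1021 0.0953 0.1035 0.1029
 0.1039]
137 dir -0.511 bearing -0.323 r 0.061
start
29 dir 0.570 bearing 0.469 r 0.056
1 [0.099]
172 dir 0.678 bearing 0.640 r 0.062
```

The pin has popped (11 px up to z 0.104, against 1 px before), and the force has dropped about 30 %. The pointer has turned about 0.94. The handle is giving way, so I push a little more to clear 0.06 rad.

Emit:
apply_moves:
  moves:
    - {"jaw":0,"offset":[-1,0,0],"rot":[0,0,0.4]}
    - {"jaw":0,"offset":[-1,0,0],"rot":[0,0,0.4]}
    - {"jaw":0,"offset":[-1,0,0],"rot":[0,0,0.4]}
    - {"jaw":0,"offset":[0,0,0],"rot":[0,0,0]}
    - {"jaw":0,"offset":[0,0,0],"rot":[0,0,0]}

```text
time_s: 16.65
eef_pos: [0.6943, -0.0806, 0.0671]
eef_rot: [0.001, 0.851, 0.526, 0.003]
wrist_force: [9.9, 5.7, -4.3]
opening: -0.002
grasp_force: 4.7
```

```bash
cat >> h.py <<'E'
def side_click():
    phi_now();state()
    p,T=T_of('side')
    for k in range(3):
        im,d=ctrl.camera('side'); v,u=np.mgrid[:420,:560]; uv=np.c_[u.ravel(),v.ravel()]
        H,S,V=[cv2.cvtColor(im,cv2.COLOR_RGB2HSV)[...,i].astype(int) for i in range(3)]
        W=at_depth(p,T,uv,d.ravel()).reshape(420,560,3); rr=np.hypot(W[...,0]-B[0],W[...,1]-B[1]); g=(d>0)&(W[...,2]>.07)&(W[...,0]>.57)
        m=g&((H<8)|(H>172))&(S>120)&(rr>.02)&(rr<.1); X=at_z(p,T,uv[m.ravel()],.1)[:,:2]
        e=np.linalg.svd(X-X.mean(0),full_matrices=False)[2][0]; e*=np.sign(e[0]); n=X.mean(0)-B
        pin=g&(H>8)&(H<24)&(S>140)&(rr>.09)&(rr<.135)
        print('pointer turned %.3f %.3f'%(.570-np.arctan2(e[1],e[0]),.469-np.arctan2(n[1],n[0])),'pin',pin.sum(),W[pin][:,2].max() if pin.any() else 0)
E
python3 -c "
from h import *
side_click()"
```

```text
phi if touching -0.472  turned 1.047  r 0.140
t 16.65 pos [ 0.6943 -0.0806  0.0671] yaw 63.44 tilt 0.38 F [ 9.9  5.7 -4.3] j [-0.29  0.61  1.38  0.    1.15  0.18]
pointer turned 0.945 0.931 pin 10 0.1053119008443717
pointer turned 0.945 0.930 pin 11 0.10477888787198852
pointer turned 0.945 0.931 pin 10 0.10422198171167141
```

Emit:
apply_moves:
  moves:
    - {"jaw":0,"offset":[-1,0,0],"rot":[0,0,0.4]}
    - {"jaw":0,"offset":[-1,0,0],"rot":[0,0,0.4]}
    - {"jaw":0,"offset":[0,0,0],"rot":[0,0,0]}
    - {"jaw":0,"offset":[0,0,0],"rot":[0,0,0]}
    - {"jaw":0,"offset":[0,0,0],"rot":[0,0,0]}

```text
time_s: 17.42
eef_pos: [0.6932, -0.0826, 0.0672]
eef_rot: [0.001, 0.854, 0.52, 0.003]
wrist_force: [8.1, 4.7, -3.3]
opening: -0.001
grasp_force: 4.1
```

```bash
python3 -c "
from h import *
side_click()"
```

```text
phi if touching -0.489  turned 1.064  r 0.139
t 17.43 pos [ 0.6932 -0.0826  0.0672] yaw 62.64 tilt 0.35 F [ 8.1  4.7 -3.3] j [-0.29  0.61  1.38  0.    1.15  0.19]
pointer turned 0.951 0.951 pin 12 0.10626535941183468
pointer turned 0.939 0.937 pin 13 0.10449526476681836
pointer turned 0.937 0.938 pin 13 0.10566677038664807
```

Emit:
apply_moves:
  moves:
    - {"jaw":0,"offset":[-1,0,0],"rot":[0,0,0.4]}
    - {"jaw":0,"offset":[-1,0,0],"rot":[0,0,0.4]}
    - {"jaw":0,"offset":[0,0,0],"rot":[0,0,0]}
    - {"jaw":0,"offset":[0,0,0],"rot":[0,0,0]}
    - {"jaw":0,"offset":[0,0,0],"rot":[0,0,0]}

```text
time_s: 18.2
eef_pos: [0.6932, -0.0831, 0.0673]
eef_rot: [0.001, 0.858, 0.514, 0.004]
wrist_force: [12.6, 9.1, -3.8]
opening: 0.0
grasp_force: 6.7
```

```bash
python3 -c "
from h import *
side_click()"
```

```text
phi if touching -0.492  turned 1.067  r 0.139
t 18.2 pos [ 0.6932 -0.0831  0.0673] yaw 61.86 tilt 0.48 F [12.6  9.1 -3.8] j [-0.29  0.61  1.38  0.01  1.15  0.2 ]
pointer turned 0.933 0.935 pin 13 0.10558887791042026
pointer turned 0.947 0.948 pin 13 0.10917331578475797
pointer turned 0.935 0.936 pin 13 0.10761876131021675
```

The force rose again after the drop, so the handle is on its click stop and the pointer has not moved. I let go now.

Emit:
apply_moves:
  moves:
    - {"jaw":0,"offset":[5,0,0],"rot":[0,0,0]}
    - {"jaw":0,"offset":[10,0,0],"rot":[0,0,0]}
    - {"jaw":0,"offset":[20,0,0],"rot":[0,0,0]}
    - {"jaw":0,"offset":[25,0,0],"rot":[0,0,0]}
    - {"jaw":0,"offset":[0,0,0],"rot":[0,0,0]}

```text
time_s: 18.98
eef_pos: [0.7189, -0.0305, 0.0663]
eef_rot: [0.0, 0.857, 0.515, 0.0]
wrist_force: [0.1, -0.7, 0.8]
opening: -0.001
grasp_force: 0.0
```

Emit:
apply_moves:
  moves:
    - {"jaw":0,"offset":[0,0,-40],"rot":[0,0,0]}
    - {"jaw":0,"offset":[0,0,-50],"rot":[0,0,0]}
    - {"jaw":0,"offset":[40,0,-20],"rot":[0,0,0]}
    - {"jaw":0,"offset":[40,0,0],"rot":[0,0,0]}
    - {"jaw":0,"offset":[0,0,0],"rot":[0,0,0]}

```text
time_s: 19.6
eef_pos: [0.7563, 0.0404, 0.1764]
eef_rot: [0.0, 0.857, 0.515, 0.0]
wrist_force: [-0.3, -0.3, -0.5]
opening: -0.001
grasp_force: 0.0
```

```bash
python3 - <<'E'
from h import *
side_click()
im,d=ctrl.camera('top'); im2,_=ctrl.camera('side')
cv2.imwrite('pics/end.png',np.hstack([cv2.resize(im[100:250,220:370,::-1],(400,400)),cv2.resize(im2[130:280,170:320,::-1],(400,400))]))
E
```

```text
phi if touching 0.268  turned 0.307  r 0.210
t 19.6 pos [0.7563 0.0404 0.1764] yaw 62.04 tilt 0.04 F [-0.3 -0.3 -0.5] j [-0.1   0.62  1.12  0.    1.4   0.39]
pointer turned 0.944 0.930 pin 0 0
pointer turned 0.945 0.928 pin 0 0
pointer turned 0.945 0.929 pin 0 0
```

View pics/end.png

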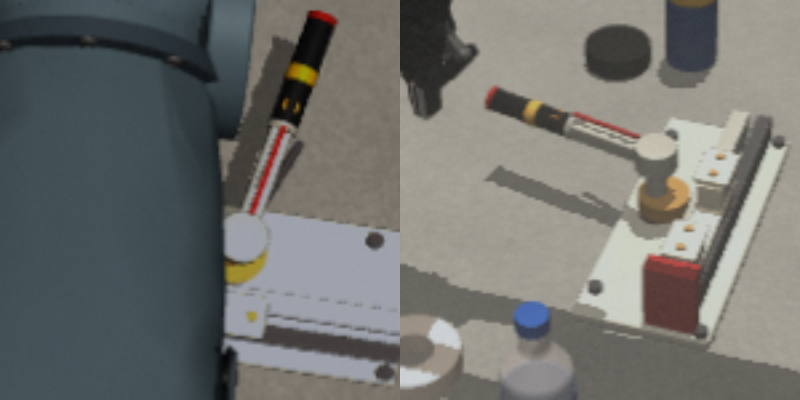

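The end view shows the handle sprung back in line with the pointer (265,165) and the pin down. The holder is flush with the red stop at (680,255), the bystanders are untouched, and the arm is clear.

```bash
python3 -c "
from bench import ctrl
print(ctrl.hand_in())"
```

```text
the job is handed in; nothing more can be done
None
```

The holder is against the red stop, the wrench was pushed to its click (bolt at about 0.95 rad by camera) and let go, the can, bottle, puck and tape roll were left alone, and the job was handed in at about 20 s; no verdict came back.

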